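# Secure the mixer in its flight-case sled with the slotted retaining bracket

### The arm

A 6-joint arm with a two-finger parallel gripper is mounted at the origin on the work surface. World frame = base frame: x ahead of the robot, y to its left, z up, the work surface at z = 0. Lengths are in m, angles in rad, forces in N, time in s.
With the tool pointing down it reaches from about 0.4 to 0.825 m from the base axis. Payload 7 kg.
Tool frame: the origin (TCP) lies on the front face of the gripper's body, between the roots of the fingers; the fingertips stand 66 mm ahead of it and the grasp point (between the pads) lies 47 mm ahead of it; z points along the fingers, y is the line along which they close (so a half turn about z gives the same grasp; the last joint's range is limited). The gripper opens to 88 mm and grips with 3 to 60 N. Pads are 19 mm wide; open, the fingers measure 130 mm over their backs; the gripper's body (78 mm by 193 mm) begins 47 mm behind the grasp point.
Start: joints at [1.459, 0.359, 0.012, 0, -1.224, -0.288], TCP at [0.263, 0.622, 0.292] pointing down, gripper open.
Joint ranges: [-3.07, 3.07], [-1.43, 2.12], [-1.02, 1.25], [-3.03, 1.67], [-3.05, -0], [-3.03, 3.03]. Speed limits (rad/s): [2.39, 2.39, 3.01, 3.14, 3.14, 3.14].

### API

Orientations are given as [roll, pitch, yaw] about the fixed x, y, z axes, in that order (R = Rz(yaw) Ry(pitch) Rx(roll)).
In Python, from station import arm gives the robot as it stands. The module is installed in compiled form; this text tells all that it offers.
- The arm moves only by the tool move_arm, never from a script. Its argument "increments" is a list of rows, each an object of numbers: "jaw": the gripper command: -1 is shut, 1 is fully open, values between are in proportion; "dx", "dy", "dz": the shift along the tool's x, y, z in m; "twist": the turn about the tool's z in rad. A call has 1 to 12 rows; each row shifts and turns the commanded pose from where the row before left it, along the tool's axes as they then stand; what a row does not reach is not made up. A row lasts 1/12 s, in which the tool goes at most 41.7 mm and 7.16 degrees, less where a joint would pass 70% of its speed; a pose out of reach is approached as far as the arm can. A call is refused whole if a number of a shift passes 0.0417 or a number of a turn 0.125, either way. A call with a gripper value outside its range is refused whole. The fingers move at their own pace and stop on an object; "force" is the grip in N (left out, the last holds). Time passes only in rows, so rows that do not move let the fingers close. It gives the time, the measured TCP pose, the force, the opening and the grip force at its end, in the units of the state.
- arm.get_state(): the state, without advancing time (a new reading comes with each control period).
- arm.grab_frame(name): name is "scene" or "side" or "wrist"; returns the picture (420x560x3 uint8, blue, green, red); there is no depth.
- arm.camera_info(name): a dict with "K" (3x3 intrinsics, pixels), "k1" (the pictures are not rectified: a ray, as slopes to the right and down, at radius r is drawn at 1 + k1 r^2 times it, then the intrinsics apply), "extrinsics" (4x4, takes a point from camera to world coordinates). Camera axes: x right, y down, z forward; pixel columns grow to the right and rows downward; lengths in m; the calibration is good to about 2 mm. A picture is of the moment at which its call begins: read the wrist's pose just before it. camera_info takes no time and is no camera call; for the wrist camera it gives the pose at the moment of the call.
- arm.job_done(): hands the job in; it is judged then, once.
Trained networks look in the newest picture that a camera, given by its name, has taken for a name from the list of things; names that differ only in an ending like _2 or _b are one class to them, and where a whole thing is asked for, a point or a joint stands for the part that bears it (a point fixed in the world has none). Each returns a list of dicts, best first, with "score" (0 to 1); they miss things now and then, are a little off and sometimes report something else, mostly with a low value. They report only what shows in the picture. A call takes as long as a camera call. They do not tell look-alikes from the thing itself.
- arm.find_in(camera, name): "position" ([x, y, z] in m, in world coordinates, good to about 4 mm: the middle of the surface that is visible of it).
- arm.silhouettes(camera, name): "pixels" (420x560 bool, what is visible of it).
- arm.pinpoint(camera, name): "position" ([x, y, z] in m, in world coordinates, good to about 4 mm: a listed point, or the origin of a listed thing).
The state is a dict: "t": time; "q": joint angles; "qd": joint speeds; "joint_efforts": joint torques, N m; "eef_pos": TCP position; "ee_rot": TCP orientation; "force": force on the tool from outside, world axes, zero at the start; "moment": the same for the moment, N m; "width": finger opening in m; "gripper_force": force on a finger pad.
Only numpy, scipy, OpenCV 4.12 (cv2) and the standard library are available. Lean on these libraries where they do the work, as an engineer would, in place of code of your own. Each camera call takes 0.05 s, during which the arm holds its last target. There are 200 camera calls.

### The job

The compact DJ mixer is loose in its flight-case sled: slide the slotted steel bracket along its bolts, pushing the mixer ahead of it, until the mixer is pressed firmly home against the felt-faced stop and the rear edge of the bracket lies on the red line. Then turn the orange clamp lever clockwise until it is firmly hand-tight, neither loose nor forced, so that the bracket stays there and the mixer has no play. Do not crush the mixer or overtighten the clamp, and leave the glass, the headphones and the record adapter where they are.

Things in the scene. Friction and masses are not known exactly. Their poses are not given: they have to be found in the camera images.
- sled: Black flight-case sled fixed on the table: deck 260 (x) by 400 (y) by 15 mm thick, aluminium edging 21 mm high. Origin under the middle of the deck at table height, z up. The bracket slides to the sled's +y, towards the mixer and the stop. All that stands on the sled has its axes parallel to the sled's, except the lever.
- red_line (a point): Red line painted across the deck (3 mm wide, 156 mm along the sled's x, so it shows on both sides of the bracket); the point is its middle, on the deck. The bracket's rear edge belongs here; it gets here just as the mixer is home.
- stop: Aluminium stop with grey felt face, 120 mm wide, 34 mm high, fixed at the sled's +y end. Origin at the bottom of its felt face, at deck height; the face looks to the sled's -y.
- stop_face (a point): Point in the middle of the felt face of the stop, 22 mm above the deck; axes as the sled.
- bracket: Loose steel L bracket, 0.36 kg. Foot 70 mm wide (x), 4 mm thick, from the upright back to y = -125 mm, with two slots along y, guided with 0.5 mm play by the lever's stud and a low bolt (head 10 mm over the deck). Flange 70 mm wide, 4 mm thick, top 48 mm over the deck, with 5 mm rubber pad. Origin at deck height under the pad's front face, +y to the mixer. Starts 24 to 41 mm short of the line.
- bracket_back (a point): Middle of the rear face of the bracket's upright flange, 28 mm above the deck: the place to push, towards the sled's +y. Behind it, over the foot, 35 mm or more along y are free up to the lever's hub (keep finger tips 12 mm or more above the deck).
- bracket_rear (a point): Middle of the straight rear edge of the bracket's foot, at deck height; it must come onto the red line.
- mixer: Compact black mixer, 200 (x) by 150 (y) by 52 mm high, knobs to 66 mm, 0.5 to 0.75 kg, loose between low rails. Origin under its middle, on the deck. Starts 8 to 19 mm from the stop. Bracket and mixer take 4 to 10 N to push along; at the stop the force climbs further. 16 to 22 N in all on the bracket presses it home (3 N or more must reach the stop for a moment); over 35 N crushes it.
- mixer_side (a point): Middle of the mixer's side that faces the bracket, 28 mm above the deck.
- mixer_home_side (a point): Middle of the mixer's side that faces the stop, 22 mm above the deck.
- lever: Orange clamp lever, turning about the vertical. Origin on its axis, under its round foot, 4 to 7.5 mm over the deck. Its x axis points along the arm: 12 mm wide, 72 mm long, from 20 to 34 mm above this origin. Starts pointing roughly to the sled's +x, tightens clockwise seen from above, stays where left. Resistance numbers: see lever_end.
- lever_end (a point): Near the lever's free end, 65 mm from the axis, half-way up the arm. Pushed at 55 mm from the axis, it takes about 1 N while loose; after 0.1 to 1.6 rad (differs each time) the foot meets the plate and the force climbs, about 1.5 N per 0.1 rad. Properly tight when it takes 6 to 9 N to turn it further; 12 N is too much. Read the force while it turns: it drops when you stop. Clear room all along its sweep to the sled's -y.
- glass: Drinking glass, 72 mm wide, 110 mm high, standing on the table beyond the sled's -y end. Origin under it. Leave it.
- headphones: Black headphones lying on the table beyond the sled's -y end, about 230 by 165 mm, 36 mm high. Origin between the cups at table height. Leave them.
- adapter: Aluminium record-centre adapter, 38 mm wide, 12 mm high, lying on the deck in the corner at the sled's +x, -y. Origin under it. Leave it.
There are look-alikes about, which are no part of the job. Leave any blue look-alike of the bracket alone. Leave any yellow look-alike of the mixer alone.

How it is judged:
By the outcome, as a careful person would: the job done as asked, in the order asked, and still so for the second after the job is handed in, with the robot touching nothing.
It also fails if it takes over 67 s, if anything falls off the work surface, if the arm or the gripper's body presses on something with over 40 N, if the wrist force passes 120 N, or if a joint passes its speed limit or range.

## Working session

There is one attempt and no reset: what is moved stays moved. The work goes in short steps, Python scripts to look and compute and a tool call to move; the robot and the scene stay as the last step left them, time stands still between calls to the robot, and variables do not carry over. Pictures are saved under pics/ and viewed, at most 10 in all, crops included, and the job is handed in when it is done.

Besides the shell and the picture viewer there is one more tool, called in YAML: its name, and indented under it one key for each argument. move_arm: Moves the arm, as the interface text tells. Its arguments: {"type":"object","properties":{"increments":{"type":"array"},"force":{"type":"number"}},"required":["increments"]}

```bash
mkdir -p pics
cat > h.py <<'E'
import numpy as np, cv2
from station import arm
def pp(cam,names,f='pinpoint'):
    for n in names:
        for d in getattr(arm,f)(cam,n)[:3]:
            print(cam,n,round(d['score'],2),np.round(d['position'],4))
def proj(cam,P):
    c=arm.camera_info(cam);T=np.linalg.inv(c['extrinsics']);p=T[:3,:3]@np.array(P)+T[:3,3]
    s=p[:2]/p[2];s=s*(1+c['k1']*(s@s));K=np.array(c['K']);return K[:2,:2]@s+K[:2,2]
def ray(cam,px,z):
    c=arm.camera_info(cam);K=np.array(c['K']);d=np.linalg.solve(K[:2,:2],np.array(px)-K[:2,2]);s=d.copy()
    for _ in range(20): s=d/(1+c['k1']*(s@s))
    E=np.array(c['extrinsics']);v=E[:3,:3]@np.array([*s,1]);return E[:3,3]+v*(z-E[2,3])/v[2]
def st():
    s=arm.get_state();print(round(s['t'],2),np.round(s['eef_pos'],4),np.round(s['ee_rot'],3),'F',np.round(s['force'],2),'M',np.round(s['moment'],2),'w',round(s['width'],4));return s
E
python3 - <<'E'
from h import *
st()
a=arm.grab_frame('scene');b=arm.grab_frame('side')
cv2.imwrite('pics/scene.png',a);cv2.imwrite('pics/side.png',b)
for cam in ['scene','side']:
    print(cam,np.round(np.array(arm.camera_info(cam)['extrinsics'])[:3,3],2))
    pp(cam,['sled','red_line','stop_face','bracket','bracket_back','bracket_rear','mixer','mixer_side','lever','lever_end'])
E
```

```text
0.0 [0.2626 0.6214 0.2912] [ 3.14 -0.   -0.4 ] F [-0.75 -0.67  0.17] M [ 0.05 -0.03 -0.02] w 0.0874
scene [1.36 0.11 0.99]
scene sled 0.59 [ 0.5807  0.1149 -0.0011]
scene sled 0.53 [0.5758 0.1068 0.0437]
scene sled 0.28 [ 0.492  -0.3286  0.0005]
scene red_line 0.59 [ 0.5621 -0.008   0.0112]
scene red_line 0.38 [ 5.968e-01 -1.765e-01  5.000e-04]
scene stop_face 0.59 [0.5937 0.2651 0.0372]
scene stop_face 0.35 [ 5.969e-01 -1.785e-01  1.000e-04]
scene bracket 0.58 [ 0.8439  0.0734 -0.0026]
scene bracket 0.55 [0.5745 0.0821 0.0154]
scene bracket_back 0.75 [0.5682 0.0674 0.0424]
scene bracket_back 0.61 [0.8464 0.0832 0.0296]
scene bracket_rear 0.74 [ 0.5595 -0.0449  0.0138]
scene bracket_rear 0.62 [0.853  0.196  0.0038]
scene mixer 0.68 [0.5844 0.1795 0.0133]
scene mixer 0.64 [ 0.2219  0.2878 -0.0019]
scene mixer 0.25 [ 0.5985 -0.1774  0.004 ]
scene mixer_side 0.91 [0.2573 0.2226 0.0288]
scene mixer_side 0.71 [0.6397 0.027  0.0455]
scene mixer_side 0.58 [0.5749 0.107  0.0437]
scene lever 0.51 [0.5796 0.012  0.0203]
scene lever_end 0.51 [0.6396 0.0289 0.041 ]
scene lever_end 0.49 [ 0.5965 -0.1773  0.0054]
side [ 0.36 -0.91  0.77]
side sled 0.66 [ 0.5791  0.1166 -0.0014]
side red_line 0.57 [ 0.5661 -0.0047  0.0147]
side red_line 0.25 [ 0.6609 -0.0566  0.0126]
side red_line 0.23 [0.5772 0.0128 0.0189]
side bracket 0.97 [0.5741 0.0764 0.015 ]
side bracket 0.87 [ 0.8395  0.0726 -0.0037]
side bracket_back 0.81 [0.8458 0.0817 0.0249]
side bracket_back 0.46 [0.5765 0.0113 0.0204]
side bracket_rear 0.89 [ 0.5577 -0.044   0.0181]
side bracket_rear 0.61 [0.8522 0.1987 0.0009]
side bracket_rear 0.16 [ 0.6597 -0.0556  0.0134]
side mixer 0.88 [0.5826 0.1831 0.0216]
side mixer 0.69 [0.2178 0.29   0.0006]
side mixer_side 0.98 [0.2569 0.2188 0.0287]
side mixer_side 0.57 [0.5749 0.1063 0.0395]
side lever 0.7 [0.5792 0.0116 0.0176]
side lever_end 0.7 [0.6452 0.0282 0.0488]
```

View pics/scene.png

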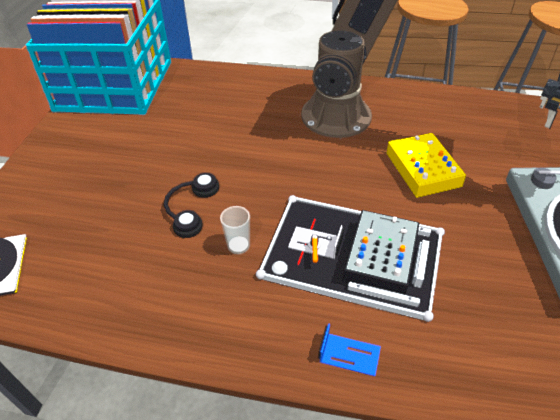

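View pics/side.png

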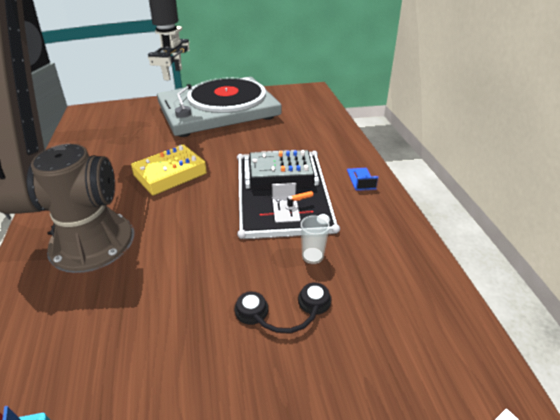

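Candidates for the bracket are the steel one at scene (315,240) and the blue look-alike at (350,352). For the mixer they are the black one on the sled at (385,248) and the yellow look-alike at (425,165). I choose the steel bracket and black mixer inside the sled. The orange lever is at (315,248), the glass at (237,235), the headphones at (190,205) and the adapter at (280,268).

I'll move over the sled for a close check.

move_arm:
  increments:
    - {"twist": 0.117, "jaw": -1}
    - {"twist": 0.117, "jaw": -1}
    - {"twist": 0.117, "jaw": -1}
    - {"twist": 0.117, "jaw": -1}
    - {"twist": 0.117, "jaw": -1}
    - {"twist": 0.117, "jaw": -1}
    - {"twist": 0.117, "jaw": -1}
    - {"twist": 0.117, "jaw": -1}
    - {"twist": 0.117, "jaw": -1}
    - {"twist": 0.117, "jaw": -1}
    - {"twist": 0.117, "jaw": -1}

```text
$.increments[0]: bad value
```

move_arm:
  increments:
    - {"dx": 0.032, "dy": -0.021}
    - {"dx": 0.032, "dy": -0.021}
    - {"dx": 0.032, "dy": -0.021}
    - {"dx": 0.032, "dy": -0.021}
    - {"dx": 0.032, "dy": -0.021}
    - {"dx": 0.032, "dy": -0.021}
    - {"dx": 0.032, "dy": -0.021}
    - {"dx": 0.032, "dy": -0.021}
    - {"dx": 0.032, "dy": -0.021}

```text
$.increments[0]: bad value
```

move_arm:
  increments:
    - {"dx": 0.032, "dy": -0.021}
    - {"dx": 0.032, "dy": -0.021}
    - {"dx": 0.032, "dy": -0.021}
    - {"dx": 0.032, "dy": -0.021}
    - {"dx": 0.032, "dy": -0.021}
    - {"dx": 0.032, "dy": -0.021}
    - {"dx": 0.032, "dy": -0.021}
    - {"dx": 0.032, "dy": -0.021}
    - {"dx": 0.032, "dy": -0.021}
    - {"dx": 0}

```text
$.increments[0]: bad value
```

Run:
```python
from h import *
st()
a=arm.grab_frame('wrist')
print(np.round(arm.camera_info('wrist')['extrinsics'],3))
cv2.imwrite('pics/w1.png',a)
pp('wrist',['red_line','stop_face','bracket','bracket_back','bracket_rear','mixer_side','mixer_home_side','lever','lever_end'])
```

```text
1.1 [0.2627 0.6217 0.2922] [ 3.142  0.    -0.4  ] F [ 0.52  1.28 -0.03] M [ 0.02  0.01 -0.04] w 0.0879
[[-0.389 -0.886 -0.252  0.332]
 [-0.921  0.375  0.105  0.593]
 [ 0.001  0.273 -0.962  0.385]
 [ 0.     0.     0.     1.   ]]
wrist mixer_home_side 0.82 [0.1859 0.356  0.0188]
```

View pics/w1.png

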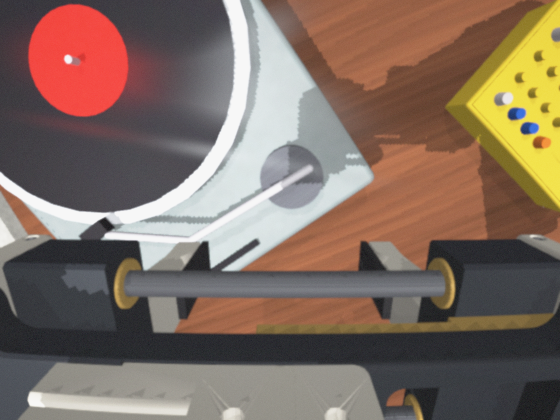

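The wrist picture shows only the turntable and the yellow mixer at (530,110), because the arm did not move. Each row needs every key.

move_arm:
  increments:
    - {"dx": 0, "dy": 0, "dz": 0, "twist": 0.117, "jaw": -1}
    - {"dx": 0, "dy": 0, "dz": 0, "twist": 0.117, "jaw": -1}
    - {"dx": 0, "dy": 0, "dz": 0, "twist": 0.117, "jaw": -1}
    - {"dx": 0, "dy": 0, "dz": 0, "twist": 0.117, "jaw": -1}
    - {"dx": 0, "dy": 0, "dz": 0, "twist": 0.117, "jaw": -1}
    - {"dx": 0, "dy": 0, "dz": 0, "twist": 0.117, "jaw": -1}
    - {"dx": 0, "dy": 0, "dz": 0, "twist": 0.117, "jaw": -1}
    - {"dx": 0, "dy": 0, "dz": 0, "twist": 0.117, "jaw": -1}
    - {"dx": 0, "dy": 0, "dz": 0, "twist": 0.117, "jaw": -1}
    - {"dx": 0, "dy": 0, "dz": 0, "twist": 0.117, "jaw": -1}
    - {"dx": 0, "dy": 0, "dz": 0, "twist": 0.117, "jaw": -1}

```text
t: 2.52
eef_pos: [0.2627, 0.6217, 0.2921]
ee_rot: [3.142, -0.0, -1.693]
force: [0.4, -0.3, -0.3]
width: 0.0199
gripper_force: 0.0
```

move_arm:
  increments:
    - {"dx": 0.032, "dy": -0.021, "dz": 0, "twist": 0, "jaw": -1}
    - {"dx": 0.032, "dy": -0.021, "dz": 0, "twist": 0, "jaw": -1}
    - {"dx": 0.032, "dy": -0.021, "dz": 0, "twist": 0, "jaw": -1}
    - {"dx": 0.032, "dy": -0.021, "dz": 0, "twist": 0, "jaw": -1}
    - {"dx": 0.032, "dy": -0.021, "dz": 0, "twist": 0, "jaw": -1}
    - {"dx": 0.032, "dy": -0.021, "dz": 0, "twist": 0, "jaw": -1}
    - {"dx": 0.032, "dy": -0.021, "dz": 0, "twist": 0, "jaw": -1}
    - {"dx": 0.032, "dy": -0.021, "dz": 0, "twist": 0, "jaw": -1}
    - {"dx": 0.032, "dy": -0.021, "dz": 0, "twist": 0, "jaw": -1}

```text
t: 3.27
eef_pos: [0.4176, 0.3121, 0.2926]
ee_rot: [-3.141, 0.001, -1.686]
force: [1.8, 0.2, -0.3]
width: 0.0004
gripper_force: 0.0
```

move_arm:
  increments:
    - {"dx": 0.032, "dy": -0.021, "dz": 0, "twist": 0, "jaw": -1}
    - {"dx": 0.032, "dy": -0.021, "dz": 0, "twist": 0, "jaw": -1}
    - {"dx": 0.032, "dy": -0.021, "dz": 0, "twist": 0, "jaw": -1}
    - {"dx": 0.032, "dy": -0.021, "dz": 0, "twist": 0, "jaw": -1}
    - {"dx": 0.032, "dy": -0.021, "dz": 0, "twist": 0, "jaw": -1}
    - {"dx": 0.032, "dy": -0.021, "dz": 0, "twist": 0, "jaw": -1}
    - {"dx": 0.032, "dy": -0.021, "dz": 0, "twist": 0, "jaw": -1}
    - {"dx": 0.032, "dy": -0.021, "dz": 0, "twist": 0, "jaw": -1}
    - {"dx": 0.032, "dy": -0.021, "dz": 0, "twist": 0, "jaw": -1}
    - {"dx": 0, "dy": 0, "dz": 0, "twist": 0, "jaw": -1}
    - {"dx": 0, "dy": 0, "dz": 0, "twist": 0, "jaw": -1}

```text
t: 4.18
eef_pos: [0.572, 0.0038, 0.2917]
ee_rot: [3.141, -0.0, -1.691]
force: [0.4, -0.0, 0.3]
width: 0.0002
gripper_force: 0.0
```

Run:
```python
from h import *
st()
a=arm.grab_frame('wrist')
print(np.round(arm.camera_info('wrist')['extrinsics'],3))
cv2.imwrite('pics/w2.png',a)
pp('wrist',['red_line','stop_face','bracket','bracket_back','bracket_rear','mixer_side','mixer_home_side','lever','lever_end','glass'])
```

```text
4.18 [0.572  0.0038 0.2917] [ 3.141 -0.    -1.691] F [ 0.4  -0.04  0.32] M [ 0.17  0.01 -0.01] w 0.0002
[[-0.993  0.114  0.031  0.564]
 [ 0.118  0.956  0.27  -0.068]
 [ 0.001  0.272 -0.962  0.385]
 [ 0.     0.     0.     1.   ]]
wrist red_line 0.61 [ 0.5616 -0.0051  0.0115]
wrist stop_face 0.42 [0.5778 0.017  0.0243]
wrist stop_face 0.28 [ 0.6613 -0.0585  0.0116]
wrist bracket 0.65 [0.5735 0.075  0.0113]
wrist bracket 0.55 [ 0.8434  0.0752 -0.0015]
wrist bracket_back 0.88 [0.8443 0.0815 0.0315]
wrist bracket_back 0.58 [0.5704 0.0715 0.043 ]
wrist bracket_rear 0.85 [ 0.5593 -0.0459  0.0162]
wrist bracket_rear 0.82 [0.8529 0.191  0.0027]
wrist lever 0.62 [0.5788 0.0128 0.0238]
wrist lever_end 0.7 [ 0.5929 -0.1774  0.0016]
wrist lever_end 0.65 [0.6458 0.0256 0.0476]
wrist glass 0.94 [ 5.947e-01 -1.800e-01  3.000e-04]
```

View pics/w2.png

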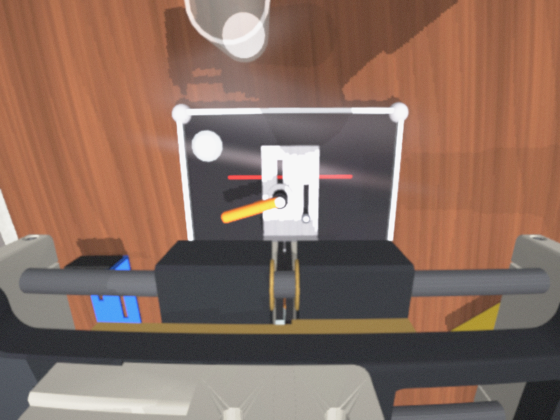

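The close view confirms the steel bracket: rear edge at row 147 (cols 262–319), red line at row 177 (cols 228–352), lever axis at (280,201), lever tip at (225,218). The blue look-alike is at (118,300), well away.

Run:
```python
from h import *
for n,p,z in [('rearL',(262,147),.019),('rearR',(319,147),.019),('lineL',(228,177.5),.015),('lineR',(352,177),.015),('axis',(280,201.5),.05),('levend',(224,218),.049),('rear flange',(290,221),.063),('cornerL',(181,113),.021),('cornerR',(399,112),.021)]:
    print(n,np.round(ray('wrist',p,z),4))
for n in ['bracket_back','red_line']: print([np.round(d['position'],4) for d in arm.pinpoint('side',n)])
```

```text
rearL [ 0.5934 -0.0453  0.019 ]
rearR [ 0.5241 -0.0373  0.019 ]
lineL [ 0.6418 -0.0123  0.015 ]
lineR [0.4851 0.0052 0.015 ]
axis [0.5784 0.0178 0.05  ]
levend [0.6476 0.0306 0.049 ]
rear flange [0.5691 0.0388 0.063 ]
cornerL [ 0.684  -0.0967  0.021 ]
cornerR [ 0.4255 -0.0682  0.021 ]
[array([0.8458, 0.0817, 0.0249]), array([0.5765, 0.0113, 0.0204])]
[array([ 0.5661, -0.0047,  0.0147]), array([ 0.6609, -0.0566,  0.0126]), array([0.5772, 0.0128, 0.0189])]
```

move_arm:
  increments:
    - {"dx": -0.025, "dy": 0.004, "dz": 0.0, "twist": -0.004, "jaw": -1}
    - {"dx": -0.025, "dy": 0.004, "dz": 0.0, "twist": -0.004, "jaw": -1}
    - {"dx": 0, "dy": 0, "dz": 0.035, "twist": 0, "jaw": -1}
    - {"dx": 0, "dy": 0, "dz": 0.035, "twist": 0, "jaw": -1}
    - {"dx": 0, "dy": 0, "dz": 0.035, "twist": 0, "jaw": -1}
    - {"dx": 0, "dy": 0, "dz": 0, "twist": 0, "jaw": -1}

```text
t: 5.33
eef_pos: [0.5656, 0.0556, 0.1808]
ee_rot: [3.132, -0.004, -1.68]
force: [-2.6, -0.9, -2.1]
width: 0.0005
gripper_force: 0.0
```

move_arm:
  increments:
    - {"dx": 0, "dy": 0, "dz": 0.025, "twist": 0, "jaw": -1}
    - {"dx": 0, "dy": 0, "dz": 0.025, "twist": 0, "jaw": -1}
    - {"dx": 0, "dy": 0, "dz": 0.02, "twist": 0, "jaw": -1}
    - {"dx": 0, "dy": 0, "dz": 0.02, "twist": 0, "jaw": -1}
    - {"dx": 0, "dy": 0, "dz": 0, "twist": 0, "jaw": -1}
    - {"dx": 0, "dy": 0, "dz": 0, "twist": 0, "jaw": -1}

```text
t: 5.83
eef_pos: [0.5697, 0.0564, 0.0979]
ee_rot: [3.141, -0.001, -1.679]
force: [-0.0, -1.1, 0.3]
width: 0.0003
gripper_force: 0.0
```

Run:
```python
from h import *
st()
a=arm.grab_frame('wrist');b=arm.grab_frame('side')
cv2.imwrite('pics/w3.png',np.hstack([a,cv2.resize(b[130:270,200:380],None,fx=3,fy=3)[:420]])[:, :1100][:, ::1] if 0 else np.vstack([cv2.resize(a,(400,300)),cv2.resize(b[150:255,210:350],(400,300))]))
```

```text
5.83 [0.5697 0.0564 0.0979] [ 3.141e+00 -1.000e-03 -1.679e+00] F [-0.02 -1.06  0.34] M [ 0.08 -0.17 -0.04] w 0.0003
```

View pics/w3.png

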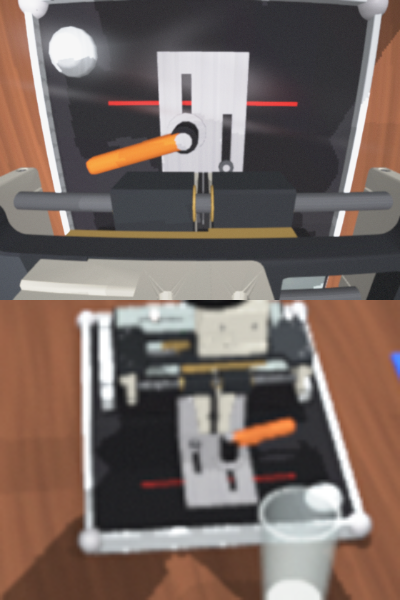

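Above: the foot's rear edge is at row 52 and the red line at row 104. The fingers are over the foot, between the hub and the flange. I'll push slowly now.

move_arm:
  increments:
    - {"dx": -0.003, "dy": 0, "dz": 0, "twist": 0, "jaw": -1}
    - {"dx": -0.003, "dy": 0, "dz": 0, "twist": 0, "jaw": -1}
    - {"dx": -0.003, "dy": 0, "dz": 0, "twist": 0, "jaw": -1}
    - {"dx": -0.003, "dy": 0, "dz": 0, "twist": 0, "jaw": -1}
    - {"dx": -0.003, "dy": 0, "dz": 0, "twist": 0, "jaw": -1}
    - {"dx": -0.003, "dy": 0, "dz": 0, "twist": 0, "jaw": -1}

```text
t: 6.43
eef_pos: [0.5714, 0.0729, 0.0991]
ee_rot: [-3.141, -0.002, -1.678]
force: [0.1, -11.1, 9.6]
width: 0.0004
gripper_force: 6.3
```

move_arm:
  increments:
    - {"dx": -0.002, "dy": 0, "dz": 0, "twist": 0, "jaw": -1}
    - {"dx": -0.002, "dy": 0, "dz": 0, "twist": 0, "jaw": -1}
    - {"dx": -0.002, "dy": 0, "dz": 0, "twist": 0, "jaw": -1}
    - {"dx": -0.002, "dy": 0, "dz": 0, "twist": 0, "jaw": -1}

```text
t: 6.77
eef_pos: [0.5722, 0.0807, 0.099]
ee_rot: [-3.141, -0.002, -1.679]
force: [0.1, -12.4, 10.2]
width: 0.0006
gripper_force: 6.3
```

```bash
cat >> h.py <<'E'
def gap(tag=None):
    """rear edge to red line along sled y, from wrist picture"""
    u=np.array([.112,.994,0]);e=np.array([.994,-.112,0])
    a=arm.grab_frame('wrist');H=arm.camera_info('wrist')
    if tag: cv2.imwrite(f'pics/{tag}.png',a)
    f=a.astype(int);red=(f[...,2]>120)&(f[...,1]<80)&(f[...,0]<90)
    L=np.array([0.5635,-0.0035,.015]);ys=np.arange(-.06,.03,.0005)
    def prof(off,z,fn):
        v=[]
        for y in ys:
            P=L+e*off+u*y;P[2]=z;p=np.round(proj('wrist',P)).astype(int)
            v.append(fn(p) if 0<=p[0]<560 and 0<=p[1]<420 else np.nan)
        return np.array(v,float)
    lines=[]
    for off in (-.065,-.06,-.055,-.05,.05,.055,.06,.065):
        v=prof(off,.015,lambda p:red[p[1],p[0]])
        if np.nansum(v)>2: lines.append((off,np.round(1e3*np.nansum(v*ys)/np.nansum(v),1)))
    print('line',lines)
    for off in (-.03,-.025,-.02,.02,.025,.03):
        v=prof(off,.019,lambda p:f[p[1],p[0]].min());i=np.where((v[1:]>130)&(v[:-1]<=130))[0]
        print('edge',off,np.round(ys[i]*1e3,1))
E
python3 - <<'E'
from h import *
st();gap()
E
```

```text
6.77 [0.5722 0.0807 0.099 ] [-3.141e+00 -2.000e-03 -1.679e+00] F [  0.14 -12.38  10.25] M [-4.29  0.18  0.02] w 0.0006
line [(-0.065, np.float64(-3.0)), (-0.06, np.float64(-3.0)), (-0.055, np.float64(-3.0)), (-0.05, np.float64(-3.0)), (0.05, np.float64(3.1)), (0.055, np.float64(-0.4)), (0.06, np.float64(-3.0)), (0.065, np.float64(-3.0))]
edge -0.03 [-22.5]
edge -0.025 [-22.5]
edge -0.02 [-22.5]
edge 0.02 [-22.   14.5  24.5]
edge 0.025 [-22.]
edge 0.03 [-22.]
```

Run:
```python
from h import *
a=arm.grab_frame('wrist');b=arm.grab_frame('side');c=arm.grab_frame('scene')
r=lambda x:cv2.resize(x,(400,300),interpolation=cv2.INTER_CUBIC)
cv2.imwrite('pics/w4.png',np.vstack([np.hstack([r(a),r(b[130:265,210:350])]),np.hstack([r(c[185:305,270:430]),r(a[200:,150:420])])]))
for i in range(3): st(); arm.grab_frame('side')
```

```text
6.97 [0.5722 0.0811 0.099 ] [-3.141e+00 -2.000e-03 -1.678e+00] F [-1.17 -9.65  8.99] M [-3.43  0.35  0.03] w 0.0004
7.02 [0.5723 0.0811 0.099 ] [-3.141e+00 -1.000e-03 -1.678e+00] F [-1.38 -9.41  9.01] M [-3.4   0.32  0.05] w 0.0003
7.07 [0.5722 0.0811 0.099 ] [-3.141e+00 -1.000e-03 -1.679e+00] F [-1.96 -9.82  8.71] M [-3.39  0.32  0.07] w 0.0005
```

View pics/w4.png

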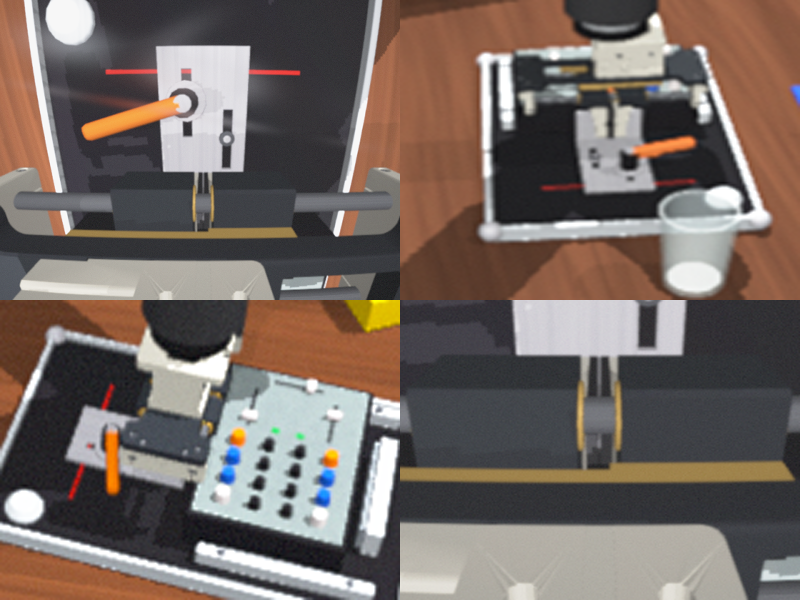

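The view shows the bracket's rear edge still behind the line and its top near the mixer, with nothing else in contact. I'll relieve the upward force by raising slightly while pushing on.

move_arm:
  increments:
    - {"dx": -0.001, "dy": 0, "dz": -0.001, "twist": 0, "jaw": -1}
    - {"dx": -0.001, "dy": 0, "dz": -0.001, "twist": 0, "jaw": -1}
    - {"dx": -0.002, "dy": 0, "dz": 0, "twist": 0, "jaw": -1}
    - {"dx": -0.002, "dy": 0, "dz": 0, "twist": 0, "jaw": -1}

```text
t: 7.45
eef_pos: [0.5728, 0.0878, 0.1001]
ee_rot: [-3.141, -0.001, -1.678]
force: [-1.1, -10.3, 5.7]
width: 0.0006
gripper_force: 5.5
```

move_arm:
  increments:
    - {"dx": -0.0015, "dy": 0, "dz": 0, "twist": 0, "jaw": -1}
    - {"dx": -0.0015, "dy": 0, "dz": 0, "twist": 0, "jaw": -1}
    - {"dx": -0.0015, "dy": 0, "dz": 0, "twist": 0, "jaw": -1}

```text
t: 7.7
eef_pos: [0.5731, 0.0911, 0.1001]
ee_rot: [3.141, -0.003, -1.678]
force: [0.1, -14.1, 7.1]
width: 0.0002
gripper_force: 7.2
```

Run:
```python
from h import *
st();gap();st()
```

```text
7.7 [0.5731 0.0911 0.1001] [ 3.141e+00 -3.000e-03 -1.678e+00] F [  0.14 -14.05   7.06] M [-5.1  -0.26 -0.08] w 0.0002
line [(-0.065, np.float64(-3.2)), (-0.06, np.float64(-3.2)), (-0.055, np.float64(-3.5)), (-0.05, np.float64(-3.2)), (0.05, np.float64(-3.7)), (0.055, np.float64(-3.5)), (0.06, np.float64(-0.3)), (0.065, np.float64(-3.5))]
edge -0.03 [-12.]
edge -0.025 [-12.]
edge -0.02 [-12.]
edge 0.02 [-11.5  11.5]
edge 0.025 [-11.5  28.5]
edge 0.03 [-11.5]
7.75 [0.5731 0.0913 0.1001] [ 3.141e+00 -3.000e-03 -1.678e+00] F [ -0.22 -12.9    8.37] M [-4.47 -0.08  0.01] w 0.0008
```

move_arm:
  increments:
    - {"dx": -0.001, "dy": 0, "dz": -0.001, "twist": 0, "jaw": -1}
    - {"dx": -0.001, "dy": 0, "dz": -0.001, "twist": 0, "jaw": -1}
    - {"dx": -0.001, "dy": 0, "dz": 0, "twist": 0, "jaw": -1}

```text
t: 8.0
eef_pos: [0.5731, 0.0952, 0.1011]
ee_rot: [3.14, -0.001, -1.679]
force: [-0.2, -7.5, -0.6]
width: 0.0003
gripper_force: 3.6
```

move_arm:
  increments:
    - {"dx": -0.001, "dy": 0, "dz": 0, "twist": 0, "jaw": -1}
    - {"dx": -0.001, "dy": 0, "dz": 0, "twist": 0, "jaw": -1}

```text
t: 8.17
eef_pos: [0.5732, 0.097, 0.1011]
ee_rot: [3.14, -0.002, -1.679]
force: [-0.5, -7.7, -0.5]
width: 0.0003
gripper_force: 3.7
```

Run:
```python
from h import *
st();gap();st()
```

```text
8.17 [0.5732 0.097  0.1011] [ 3.140e+00 -2.000e-03 -1.679e+00] F [-0.51 -7.69 -0.51] M [-2.57 -0.17  0.05] w 0.0003
line [(-0.065, np.float64(-3.5)), (-0.06, np.float64(-3.2)), (-0.055, np.float64(-3.5)), (-0.05, np.float64(-3.5)), (0.05, np.float64(6.0)), (0.055, np.float64(2.9)), (0.06, np.float64(-0.9)), (0.065, np.float64(-3.5))]
edge -0.03 [-4.5]
edge -0.025 [-4.5]
edge -0.02 [-5.]
edge 0.02 [-5. 10. 29.]
edge 0.025 [-5. 28.]
edge 0.03 [-4.5]
8.22 [0.5733 0.0972 0.1011] [ 3.140e+00 -2.000e-03 -1.679e+00] F [ 0.58 -7.42  0.49] M [-2.35 -0.09  0.06] w 0.0004
```

move_arm:
  increments:
    - {"dx": -0.0005, "dy": 0, "dz": 0, "twist": 0, "jaw": -1}
    - {"dx": -0.0005, "dy": 0, "dz": 0, "twist": 0, "jaw": -1}

```text
t: 8.38
eef_pos: [0.5733, 0.0977, 0.1011]
ee_rot: [3.14, -0.002, -1.679]
force: [1.1, -12.8, -0.4]
width: 0.0006
gripper_force: 5.7
```

move_arm:
  increments:
    - {"dx": -0.0005, "dy": 0, "dz": 0, "twist": 0, "jaw": -1}
    - {"dx": -0.0005, "dy": 0, "dz": 0, "twist": 0, "jaw": -1}

```text
t: 8.55
eef_pos: [0.5733, 0.0978, 0.1011]
ee_rot: [3.14, -0.003, -1.679]
force: [1.6, -15.8, 0.9]
width: 0.0005
gripper_force: 7.9
```

Run:
```python
from h import *
gap();st()
```

```text
line [(-0.065, np.float64(-3.5)), (-0.06, np.float64(-3.5)), (-0.055, np.float64(-3.5)), (-0.05, np.float64(-3.5)), (0.05, np.float64(6.3)), (0.055, np.float64(-0.2)), (0.06, np.float64(-3.7)), (0.065, np.float64(-0.2))]
edge -0.03 [-5.]
edge -0.025 [-4.]
edge -0.02 [-4.5]
edge 0.02 [-4.5  9.5 29. ]
edge 0.025 [-4.5 14.5 27.5]
edge 0.03 [-4. 29.]
8.6 [0.5733 0.0978 0.1011] [ 3.14  -0.004 -1.679] F [  1.49 -13.39   1.72] M [-4.78 -0.66  0.02] w 0.0001
```

move_arm:
  increments:
    - {"dx": -0.0005, "dy": 0, "dz": 0, "twist": 0, "jaw": -1}
    - {"dx": -0.0004, "dy": 0, "dz": 0, "twist": 0, "jaw": -1}

```text
t: 8.77
eef_pos: [0.5732, 0.0979, 0.1011]
ee_rot: [3.139, -0.004, -1.679]
force: [3.3, -19.8, 1.1]
width: 0.0004
gripper_force: 9.6
```

move_arm:
  increments:
    - {"dx": -0.0003, "dy": 0, "dz": 0, "twist": 0, "jaw": -1}

```text
t: 8.85
eef_pos: [0.5732, 0.098, 0.1011]
ee_rot: [3.139, -0.005, -1.679]
force: [3.4, -20.6, 2.0]
width: 0.0005
gripper_force: 10.1
```

move_arm:
  increments:
    - {"dx": 0.001, "dy": 0, "dz": 0, "twist": 0, "jaw": -1}
    - {"dx": 0.001, "dy": 0, "dz": 0, "twist": 0, "jaw": -1}
    - {"dx": 0.003, "dy": 0, "dz": 0, "twist": 0, "jaw": -1}
    - {"dx": 0.006, "dy": 0, "dz": 0, "twist": 0, "jaw": -1}
    - {"dx": 0.006, "dy": 0, "dz": -0.02, "twist": 0, "jaw": -1}
    - {"dx": 0, "dy": 0, "dz": -0.03, "twist": 0, "jaw": -1}
    - {"dx": 0, "dy": 0, "dz": -0.03, "twist": 0, "jaw": -1}
    - {"dx": 0, "dy": 0, "dz": 0, "twist": 0, "jaw": -1}
    - {"dx": 0, "dy": 0, "dz": 0, "twist": 0, "jaw": -1}

```text
t: 9.6
eef_pos: [0.5735, 0.0848, 0.1835]
ee_rot: [-3.137, 0.003, -1.678]
force: [-0.3, 0.5, -1.0]
width: 0.0004
gripper_force: 0.0
```

Run:
```python
from h import *
st();gap('w5')
pp('wrist',['lever','lever_end','bracket_rear','red_line'])
a=cv2.imread('pics/w5.png').astype(int);m=(a[...,2]>180)&(a[...,1]>60)&(a[...,1]<170)&(a[...,0]<70)
n,l,s,_=cv2.connectedComponentsWithStats(m.astype(np.uint8));i=1+np.argmax(s[1:,4]);y,x=np.where(l==i)
W=np.array([ray('wrist',(p,q),.0555)[:2] for p,q in zip(x,y)])
c=W.mean(0);d=np.linalg.svd(W-c,full_matrices=False)[2][0];t=(W-c)@d;print('lever',c,d,t.min(),t.max(),s[i])
```

```text
9.6 [0.5735 0.0848 0.1835] [-3.137e+00  3.000e-03 -1.678e+00] F [-0.32  0.54 -1.  ] M [ 0.03  0.01 -0.02] w 0.0004
line [(-0.065, np.float64(-4.0)), (-0.06, np.float64(-4.2)), (-0.055, np.float64(-4.2)), (-0.05, np.float64(-4.7)), (0.055, np.float64(-4.4)), (0.06, np.float64(-4.4)), (0.065, np.float64(-4.2))]
edge -0.03 [-5.]
edge -0.025 [-5.]
edge -0.02 [-5.]
edge 0.02 [-5.  14.5 20.  28.5]
edge 0.025 [-5. 29.]
edge 0.03 [-5.]
wrist lever 0.84 [0.5763 0.0161 0.0212]
wrist lever_end 0.97 [0.6422 0.0249 0.0513]
wrist red_line 0.61 [ 0.5601 -0.0077  0.0104]
lever [0.63692692 0.02715465] [0.99954037 0.03031598] -0.010651339938679016 0.007799502351761414 [178 158  26   7  90]
```

View pics/w5.png

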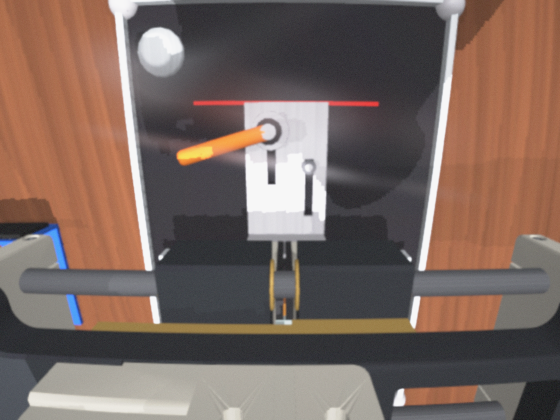

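Rear edge at row 102 coincides with the red line at row 103. The lever axis is at (269,131) and its tip at (180,157).

move_arm:
  increments:
    - {"dx": 0, "dy": 0, "dz": 0, "twist": -0.12, "jaw": -1}
    - {"dx": 0, "dy": 0, "dz": 0, "twist": -0.12, "jaw": -1}
    - {"dx": 0, "dy": 0, "dz": 0, "twist": -0.12, "jaw": -1}
    - {"dx": 0, "dy": 0, "dz": 0, "twist": -0.12, "jaw": -1}
    - {"dx": 0, "dy": 0, "dz": 0, "twist": -0.12, "jaw": -1}
    - {"dx": 0, "dy": 0, "dz": 0, "twist": -0.12, "jaw": -1}
    - {"dx": 0, "dy": 0, "dz": 0, "twist": -0.12, "jaw": -1}
    - {"dx": 0, "dy": 0, "dz": 0, "twist": -0.12, "jaw": -1}

```text
t: 10.52
eef_pos: [0.5719, 0.0839, 0.1801]
ee_rot: [3.14, 0.001, -0.713]
force: [-0.1, 0.4, 0.7]
width: -0.0001
gripper_force: 0.0
```

move_arm:
  increments:
    - {"dx": 0, "dy": 0, "dz": 0, "twist": -0.12, "jaw": -1}
    - {"dx": 0, "dy": 0, "dz": 0, "twist": -0.12, "jaw": -1}
    - {"dx": 0, "dy": 0, "dz": 0, "twist": -0.12, "jaw": -1}
    - {"dx": 0, "dy": 0, "dz": 0, "twist": -0.12, "jaw": -1}
    - {"dx": 0, "dy": 0, "dz": 0, "twist": -0.12, "jaw": -1}
    - {"dx": 0, "dy": 0, "dz": 0, "twist": -0.12, "jaw": -1}
    - {"dx": 0, "dy": 0, "dz": 0, "twist": -0.12, "jaw": -1}
    - {"dx": 0, "dy": 0, "dz": 0, "twist": -0.12, "jaw": -1}
    - {"dx": 0, "dy": 0, "dz": 0, "twist": 0, "jaw": -1}
    - {"dx": 0, "dy": 0, "dz": 0, "twist": 0, "jaw": -1}

```text
t: 11.35
eef_pos: [0.572, 0.0839, 0.1804]
ee_rot: [3.141, 0.001, 0.237]
force: [-0.2, -0.1, 0.1]
width: 0.0005
gripper_force: 0.0
```

Run:
```python
from h import *
s=st()
# lever from side & scene networks
for c in ('side','scene'):
    arm.grab_frame(c); pp(c,['lever','lever_end'])
```

```text
11.35 [0.572  0.0839 0.1804] [3.141e+00 1.000e-03 2.370e-01] F [-0.21 -0.08  0.09] M [-0.07 -0.02 -0.03] w 0.0005
side lever 0.34 [0.575  0.1153 0.0117]
side lever_end 0.56 [0.6431 0.0261 0.0472]
scene lever 0.73 [0.5831 0.0128 0.0233]
```

move_arm:
  increments:
    - {"dx": 0.0235, "dy": 0.0195, "dz": 0, "twist": 0, "jaw": -1}
    - {"dx": 0.0235, "dy": 0.0195, "dz": 0, "twist": 0.03, "jaw": -1}
    - {"dx": 0, "dy": 0, "dz": 0, "twist": 0, "jaw": -1}
    - {"dx": 0, "dy": 0, "dz": 0.025, "twist": 0, "jaw": -1}
    - {"dx": 0, "dy": 0, "dz": 0.025, "twist": 0, "jaw": -1}
    - {"dx": 0, "dy": 0, "dz": 0.024, "twist": 0, "jaw": -1}
    - {"dx": 0, "dy": 0, "dz": 0, "twist": 0, "jaw": -1}
    - {"dx": 0, "dy": 0, "dz": 0, "twist": 0, "jaw": -1}

```text
t: 12.32
eef_pos: [0.6266, 0.057, 0.1063]
ee_rot: [3.141, 0.003, 0.211]
force: [0.6, -0.3, -0.3]
width: 0.0001
gripper_force: 0.0
```

Run:
```python
from h import *
st()
b=arm.grab_frame('side');c=arm.grab_frame('scene')
r=lambda x:cv2.resize(x,(400,300),interpolation=cv2.INTER_CUBIC)
cv2.imwrite('pics/s6.png',np.hstack([r(b[130:265,210:350]),r(c[185:305,270:430])]))
```

```text
12.32 [0.6266 0.057  0.1063] [3.141e+00 3.000e-03 2.110e-01] F [ 0.64 -0.33 -0.27] M [-0.03 -0.12 -0.04] w 0.0001
```

View pics/s6.png

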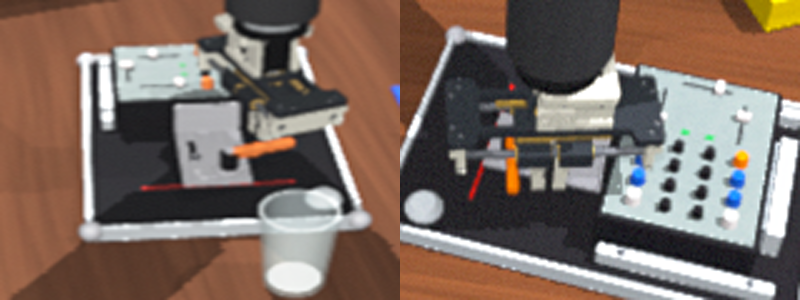

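The closed fingers stand on the +y side of the lever, at about (270,120) in the left crop. I'll start the arc push.

move_arm:
  increments:
    - {"dx": 0, "dy": 0.003, "dz": 0, "twist": 0, "jaw": -1}
    - {"dx": 0, "dy": 0.003, "dz": 0, "twist": 0, "jaw": -1}
    - {"dx": 0.0013, "dy": 0.0028, "dz": 0, "twist": 0.05, "jaw": -1}
    - {"dx": 0.0013, "dy": 0.0028, "dz": 0, "twist": 0.05, "jaw": -1}

```text
t: 12.75
eef_pos: [0.6326, 0.0463, 0.1085]
ee_rot: [-3.141, -0.002, 0.109]
force: [-0.3, 2.2, 0.8]
width: 0.0001
gripper_force: 0.7
```

move_arm:
  increments:
    - {"dx": 0.0013, "dy": 0.0028, "dz": 0, "twist": 0.05, "jaw": -1}
    - {"dx": 0.0013, "dy": 0.0028, "dz": 0, "twist": 0.05, "jaw": -1}
    - {"dx": 0.0013, "dy": 0.0028, "dz": 0, "twist": 0.05, "jaw": -1}

```text
t: 13.0
eef_pos: [0.6368, 0.0382, 0.1082]
ee_rot: [-3.141, -0.001, -0.042]
force: [-0.5, 1.8, -0.8]
width: 0.0007
gripper_force: 0.6
```

```bash
cat >> h.py <<'E'
def lev():
    s=st();y=s['ee_rot'][2];t=np.array([np.sin(y),-np.cos(y)]);r=np.array([np.cos(y),np.sin(y)])
    A=np.array([.5794,.0131]);p=np.array(s['eef_pos'][:2])-A
    print('tang N',round(-np.dot(s['force'][:2],t),2),'rad N',round(np.dot(s['force'][:2],r),2),'tcp rel axis r,t mm',np.round(1e3*np.array([p@r,p@t]),1))
E
python3 - <<'E'
from h import *
lev();a=arm.grab_frame('side');pp('side',['lever_end'])
E
```

```text
13.0 [0.6368 0.0382 0.1082] [-3.141e+00 -1.000e-03 -4.200e-02] F [-0.53  1.79 -0.76] M [ 0.37  0.35 -0.  ] w 0.0007
tang N 1.77 rad N -0.61 tcp rel axis r,t mm [ 56.3 -27.5]
side lever_end 0.55 [0.6496 0.0152 0.0496]
```

move_arm:
  increments:
    - {"dx": 0.0013, "dy": 0.0028, "dz": 0, "twist": 0.05, "jaw": -1}
    - {"dx": 0.0013, "dy": 0.0028, "dz": 0, "twist": 0.05, "jaw": -1}
    - {"dx": 0.0013, "dy": 0.0028, "dz": 0, "twist": 0.05, "jaw": -1}

```text
t: 13.35
eef_pos: [0.6399, 0.0298, 0.1079]
ee_rot: [-3.141, -0.001, -0.189]
force: [-0.3, 1.1, -1.8]
width: 0.0004
gripper_force: 0.6
```

move_arm:
  increments:
    - {"dx": 0.0013, "dy": 0.0028, "dz": 0, "twist": 0.05, "jaw": -1}
    - {"dx": 0.0013, "dy": 0.0028, "dz": 0, "twist": 0.05, "jaw": -1}
    - {"dx": 0.0013, "dy": 0.0028, "dz": 0, "twist": 0.05, "jaw": -1}

```text
t: 13.6
eef_pos: [0.6415, 0.0207, 0.1078]
ee_rot: [-3.141, -0.001, -0.339]
force: [-0.1, 0.9, -0.7]
width: 0.0005
gripper_force: 0.6
```

Run:
```python
from h import *
lev()
```

```text
13.6 [0.6415 0.0207 0.1078] [-3.141e+00 -1.000e-03 -3.390e-01] F [-0.07  0.89 -0.68] M [ 0.5   0.1  -0.05] w 0.0005
tang N 0.82 rad N -0.36 tcp rel axis r,t mm [ 56.1 -27.8]
```

move_arm:
  increments:
    - {"dx": 0.0013, "dy": 0.0028, "dz": 0, "twist": 0.05, "jaw": -1}
    - {"dx": 0.0013, "dy": 0.0028, "dz": 0, "twist": 0.05, "jaw": -1}
    - {"dx": 0.0013, "dy": 0.0028, "dz": 0, "twist": 0.05, "jaw": -1}

```text
t: 13.85
eef_pos: [0.6421, 0.0115, 0.1078]
ee_rot: [-3.141, -0.001, -0.489]
force: [0.1, 0.8, -0.4]
width: 0.0004
gripper_force: 0.6
```

move_arm:
  increments:
    - {"dx": 0.0013, "dy": 0.0028, "dz": 0, "twist": 0.05, "jaw": -1}
    - {"dx": 0.0013, "dy": 0.0028, "dz": 0, "twist": 0.05, "jaw": -1}
    - {"dx": 0.0013, "dy": 0.0028, "dz": 0, "twist": 0.05, "jaw": -1}

```text
t: 14.1
eef_pos: [0.6412, 0.0023, 0.1079]
ee_rot: [-3.14, -0.001, -0.639]
force: [-0.4, 1.5, -1.1]
width: 0.0005
gripper_force: 0.6
```

Run:
```python
from h import *
lev()
```

```text
14.1 [0.6412 0.0023 0.1079] [-3.14e+00 -1.00e-03 -6.39e-01] F [-0.36  1.53 -1.07] M [ 0.54 -0.13 -0.04] w 0.0005
tang N 1.01 rad N -1.2 tcp rel axis r,t mm [ 56.1 -28.2]
```

move_arm:
  increments:
    - {"dx": 0.0013, "dy": 0.0028, "dz": 0, "twist": 0.05, "jaw": -1}
    - {"dx": 0.0013, "dy": 0.0028, "dz": 0, "twist": 0.05, "jaw": -1}
    - {"dx": 0.0013, "dy": 0.0028, "dz": 0, "twist": 0.05, "jaw": -1}

```text
t: 14.35
eef_pos: [0.639, -0.0067, 0.1079]
ee_rot: [-3.14, -0.001, -0.789]
force: [1.3, 2.1, -1.6]
width: 0.0003
gripper_force: 0.6
```

move_arm:
  increments:
    - {"dx": 0.0013, "dy": 0.0028, "dz": 0, "twist": 0.05, "jaw": -1}
    - {"dx": 0.0013, "dy": 0.0028, "dz": 0, "twist": 0.05, "jaw": -1}
    - {"dx": 0.0013, "dy": 0.0028, "dz": 0, "twist": 0.05, "jaw": -1}

```text
t: 14.6
eef_pos: [0.6354, -0.0153, 0.1079]
ee_rot: [-3.14, -0.001, -0.939]
force: [1.5, 1.3, -1.4]
width: 0.0006
gripper_force: 0.6
```

Run:
```python
from h import *
lev();a=arm.grab_frame('side');pp('side',['lever_end'])
```

```text
14.6 [ 0.6354 -0.0153  0.1079] [-3.14e+00 -1.00e-03 -9.39e-01] F [ 1.53  1.34 -1.37] M [ 0.44 -0.33 -0.03] w 0.0006
tang N 2.03 rad N -0.18 tcp rel axis r,t mm [ 56.  -28.5]
```

move_arm:
  increments:
    - {"dx": 0.0013, "dy": 0.0028, "dz": 0, "twist": 0.05, "jaw": -1}
    - {"dx": 0.0013, "dy": 0.0028, "dz": 0, "twist": 0.05, "jaw": -1}

```text
t: 14.87
eef_pos: [0.6324, -0.0204, 0.1078]
ee_rot: [-3.14, -0.001, -1.037]
force: [0.2, 0.1, -0.5]
width: 0.0008
gripper_force: 0.6
```

move_arm:
  increments:
    - {"dx": 0.0013, "dy": 0.0028, "dz": 0, "twist": 0.05, "jaw": -1}
    - {"dx": 0.0013, "dy": 0.0028, "dz": 0, "twist": 0.05, "jaw": -1}

```text
t: 15.03
eef_pos: [0.6287, -0.0255, 0.1077]
ee_rot: [-3.14, -0.0, -1.138]
force: [1.1, 0.9, -1.7]
width: 0.0005
gripper_force: 0.7
```

Run:
```python
from h import *
lev()
```

```text
15.03 [ 0.6287 -0.0255  0.1077] [-3.14  -0.    -1.138] F [ 1.12  0.87 -1.73] M [ 0.28 -0.45  0.01] w 0.0005
tang N 1.38 rad N -0.31 tcp rel axis r,t mm [ 55.7 -28.6]
```

Still loose; continuing.

move_arm:
  increments:
    - {"dx": 0.0013, "dy": 0.0028, "dz": 0, "twist": 0.05, "jaw": -1}
    - {"dx": 0.0013, "dy": 0.0028, "dz": 0, "twist": 0.05, "jaw": -1}
    - {"dx": 0.0013, "dy": 0.0028, "dz": 0, "twist": 0.05, "jaw": -1}

```text
t: 15.28
eef_pos: [0.6224, -0.0323, 0.1077]
ee_rot: [-3.14, -0.0, -1.288]
force: [1.5, 0.5, -2.1]
width: 0.0001
gripper_force: 0.8
```

move_arm:
  increments:
    - {"dx": 0.0013, "dy": 0.0028, "dz": 0, "twist": 0.05, "jaw": -1}
    - {"dx": 0.0013, "dy": 0.0028, "dz": 0, "twist": 0.05, "jaw": -1}

```text
t: 15.45
eef_pos: [0.6179, -0.0362, 0.1078]
ee_rot: [-3.139, -0.0, -1.388]
force: [2.9, -0.4, -1.9]
width: 0.0003
gripper_force: 1.2
```

Run:
```python
from h import *
lev();arm.grab_frame('side');pp('side',['lever_end','glass'])
```

```text
15.45 [ 0.6179 -0.0362  0.1078] [-3.139 -0.    -1.388] F [ 2.88 -0.42 -1.87] M [ 0.17 -0.98  0.01] w 0.0003
tang N 2.75 rad N 0.93 tcp rel axis r,t mm [ 55.5 -28.9]
side lever_end 0.47 [ 0.5986 -0.047   0.0452]
side glass 0.61 [ 0.5976 -0.1785 -0.0029]
```

move_arm:
  increments:
    - {"dx": 0.0013, "dy": 0.0028, "dz": 0, "twist": 0.05, "jaw": -1}
    - {"dx": 0.0013, "dy": 0.0028, "dz": 0, "twist": 0.05, "jaw": -1}

```text
t: 15.77
eef_pos: [0.6133, -0.0395, 0.1078]
ee_rot: [-3.139, -0.0, -1.487]
force: [4.0, -0.7, -1.2]
width: 0.0003
gripper_force: 1.8
```

move_arm:
  increments:
    - {"dx": 0.0013, "dy": 0.0028, "dz": 0, "twist": 0.05, "jaw": -1}
    - {"dx": 0.0013, "dy": 0.0028, "dz": 0, "twist": 0.05, "jaw": -1}

```text
t: 15.93
eef_pos: [0.6081, -0.0426, 0.1079]
ee_rot: [-3.138, 0.0, -1.587]
force: [4.9, -1.3, -2.4]
width: 0.0007
gripper_force: 2.3
```

Run:
```python
from h import *
lev()
```

```text
15.93 [ 0.6081 -0.0426  0.1079] [-3.138  0.    -1.587] F [ 4.91 -1.28 -2.37] M [-0.54 -1.91  0.09] w 0.0007
tang N 4.93 rad N 1.2 tcp rel axis r,t mm [ 55.2 -29.6]
```

move_arm:
  increments:
    - {"dx": 0.0013, "dy": 0.0028, "dz": 0, "twist": 0.05, "jaw": -1}
    - {"dx": 0.0013, "dy": 0.0028, "dz": 0, "twist": 0.05, "jaw": -1}

```text
t: 16.1
eef_pos: [0.6026, -0.045, 0.1079]
ee_rot: [-3.138, 0.0, -1.687]
force: [5.4, -2.5, -3.4]
width: 0.0003
gripper_force: 2.9
```

move_arm:
  increments:
    - {"dx": 0.0013, "dy": 0.0028, "dz": 0, "twist": 0.05, "jaw": -1}

```text
t: 16.18
eef_pos: [0.5997, -0.0461, 0.1079]
ee_rot: [-3.138, 0.0, -1.737]
force: [6.4, -3.9, -3.1]
width: 0.0007
gripper_force: 3.2
```

Run:
```python
from h import *
lev()
```

```text
16.18 [ 0.5997 -0.0461  0.1079] [-3.138  0.    -1.737] F [ 6.42 -3.87 -3.11] M [-1.38 -2.46  0.09] w 0.0007
tang N 6.98 rad N 2.75 tcp rel axis r,t mm [ 55.  -29.8]
```

move_arm:
  increments:
    - {"dx": 0.0008, "dy": 0.0017, "dz": 0, "twist": 0.03, "jaw": -1}

```text
t: 16.27
eef_pos: [0.5978, -0.0467, 0.1079]
ee_rot: [-3.138, 0.0, -1.767]
force: [6.5, -4.7, -4.3]
width: 0.0002
gripper_force: 3.2
```

Run:
```python
from h import *
lev()
```

```text
16.27 [ 0.5978 -0.0467  0.1079] [-3.138  0.    -1.767] F [ 6.48 -4.69 -4.33] M [-1.36 -2.37  0.12] w 0.0002
tang N 7.27 rad N 3.34 tcp rel axis r,t mm [ 55.1 -29.7]
```

move_arm:
  increments:
    - {"dx": 0, "dy": -0.004, "dz": 0, "twist": 0, "jaw": -1}
    - {"dx": 0, "dy": -0.008, "dz": 0, "twist": 0, "jaw": -1}
    - {"dx": 0, "dy": -0.008, "dz": 0, "twist": 0, "jaw": -1}
    - {"dx": 0, "dy": 0, "dz": -0.03, "twist": 0, "jaw": -1}
    - {"dx": 0, "dy": 0, "dz": -0.035, "twist": 0, "jaw": -1}
    - {"dx": 0, "dy": 0, "dz": -0.035, "twist": 0, "jaw": -1}
    - {"dx": -0.03, "dy": 0, "dz": -0.02, "twist": 0, "jaw": -1}
    - {"dx": -0.04, "dy": 0, "dz": 0, "twist": 0, "jaw": -1}
    - {"dx": -0.03, "dy": 0, "dz": 0, "twist": 0, "jaw": -1}
    - {"dx": 0, "dy": 0, "dz": 0, "twist": 0, "jaw": -1}
    - {"dx": 0, "dy": 0, "dz": 0, "twist": 0, "jaw": -1}

```text
t: 17.18
eef_pos: [0.636, 0.0493, 0.227]
ee_rot: [3.141, -0.0, -1.765]
force: [-0.4, 0.6, 0.9]
width: 0.0
gripper_force: 0.0
```

Run:
```python
from h import *
st();gap('w7');c=arm.grab_frame('scene')
a=cv2.imread('pics/w7.png')
cv2.imwrite('pics/f.png',np.vstack([cv2.resize(a,(400,300)),cv2.resize(c[185:305,270:430],(400,300))]))
```

```text
17.18 [0.636  0.0493 0.227 ] [ 3.141 -0.    -1.765] F [-0.35  0.59  0.88] M [ 0.05 -0.02  0.03] w 0.0
line [(0.05, np.float64(-4.2)), (0.055, np.float64(-4.7)), (0.06, np.float64(-5.2)), (0.065, np.float64(-4.7))]
edge -0.03 [-6.5]
edge -0.025 [-6.]
edge -0.02 [-6.5]
edge 0.02 [-5.5 25. ]
edge 0.025 [-6.]
edge 0.03 [-5.5]
```

View pics/f.png

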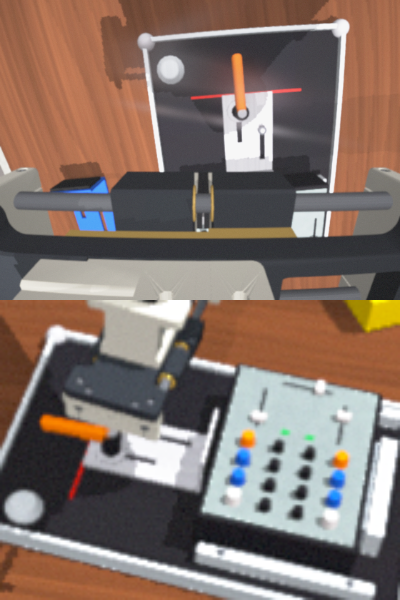

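The rear edge is at row 97, on the red line. The lever is turned to point past the line at (238,60), the flange is against the mixer, and the adapter is undisturbed. Nothing touches the robot, so I'm handing in.

```bash
python3 -c "
from station import arm
print(arm.job_done())"
```

```text
the job is handed in; nothing more can be done
None
```

The job is handed in, but no verdict came back: the mixer was pressed home at about 20 N, the bracket's rear edge was within about 1 mm of the red line by camera, and the lever took about 7 N to turn when I stopped.

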